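# Put the green-pinned shackle away in the push-latch drawer

## Task

Put the shackle with the green pin away in the blue-fronted drawer, setting it down flat on the drawer floor rather than dropping it. The shut drawer sits on a push-push latch: pressing its front fully in and letting go pops it open, and the same press latches an open drawer, so look each time which way it ended up. Leave it latched shut with the shackle inside, and leave the red hook where it lies.

Things in the scene. Friction and masses are not known exactly. Their poses are not given: they have to be found in the camera images.
- unit: Low grey steel drawer unit, 190 deep (x) x 190 wide (y) x 78 high, fixed to the bench. Origin: centre of its underside. Its x axis points from its front (the drawer side, towards the robot) to its back. Its yaw is within 0.15 of the robot's x axis. One drawer, blue front with a small yellow patch at mid-width.
- drawer (a joint): Drawer travel in m along the unit's -x. 0 = latched shut (front 15 mm off the grey body), 0.13 = fully open, -0.012 = hard stop when pressed. A spring always pushes it out (3 N open, 6 N shut, 10 N near the end of closing, more when fast). Pressing past -0.009 and letting go latches it near 0 if it came from open, or lets it slide out to 0.13 if it was latched; a press of under 5 mm changes nothing. Starts latched.
- drawer_front (a point): Centre of the outer face of the blue drawer front (a plate 190 wide, 10 thick, from 6 to 74 above the bench; this point is 42 above the bench); moves with the drawer; axes parallel to the unit's. Press here along the unit's +x.
- drawer_in (a point): Point on the drawer's black floor (12 above the bench), mid-width, in the middle of the part uncovered when fully open; moves with the drawer, axes as the unit's. Inside space: 73 in front of it (-x), 80 behind, 82 to each side; sides 45 high over the floor, front 62. Fully open, 71 in front to 71 behind is free from above.
- shackle: Steel D-shackle with a green pin, lying flat, 94 long (x -48 to +46), 48 wide over its two straight legs (14 thick bars at y +-17, x -28 to +22), 20 high at the pin end, 14 at the bow; pin along y at x = -38, from y -36 (head) to +30. About 0.4 kg. Origin: on its underside between the legs; x towards the bow, z up. Take it from above across both legs near the origin.
- hook: Red painted steel lifting hook lying flat, 135 long, 19 high; not to be moved. Origin on its underside near mid-length. It and the shackle may change places.
Things that resemble listed ones, but are neither listed nor needed, are in the scene too. Several things have the shape of the shackle; the one meant has the colours described above.

How it is judged (in metres and radians):
On the way, in this order (a step that is already met when the one before it is completed fails the run):
1. the drawer has popped open (value of joint drawer above 0.1 m), for 0.2 s.
2. the shackle lies flat and released on the floor of the open drawer (value of joint drawer above 0.08 m and x of shackle in the frame of drawer_in between -0.04 and 0.05 m and y of shackle in the frame of drawer_in between -0.065 and 0.065 m and z of shackle in the frame of drawer_in below 0.01 m and angle between shackle's own z axis and vertical below 0.2 rad and contact force between shackle and the fingers below 0.3 N), for 0.2 s.
At the end, for the whole second after the job is handed in: The drawer is shut and stays so by its latch (joint within 4 mm of 0, at rest), and the shackle lies flat (within 0.2 rad) and still on the drawer's floor (value of joint drawer between -0.004 and 0.004 m and velocity of joint drawer between -0.02 and 0.02 m/s and x of shackle in the frame of drawer_in between -0.06 and 0.07 m and y of shackle in the frame of drawer_in between -0.07 and 0.07 m and z of shackle in the frame of drawer_in below 0.01 m and angle between shackle's own z axis and vertical below 0.2 rad and linear speed of shackle below 0.03 m/s); the robot touches nothing.
It fails at once if the red hook is moved by more than 30 mm (distance of hook from where it was at the start of the episode above 0.03 m).
It fails at once if the shackle is dropped into the drawer (falls through its mouth at more than 0.9 m/s) (linear speed of shackle above 0.9 m/s and z of shackle in the frame of drawer_in below 0.06 m and horizontal distance between shackle and drawer_in below 0.09 m).
It also fails if it takes over 72 s, if anything falls off the work surface, if the arm or the gripper's body presses on something with over 40 N, if the wrist force passes 120 N, or if a joint passes its speed limit or range.

## Robot

A 6-joint arm with a two-finger parallel gripper is mounted at the origin on the work surface. World frame = base frame: x ahead of the robot, y to its left, z up, the work surface at z = 0. Lengths are in mm, angles in degrees, forces in N, time in s.
With the tool pointing down it reaches from about 350 to 850 mm from the base axis. Payload 8.1 kg.
Tool frame: the origin (TCP) lies at the centre of the arm's flange, where the gripper is bolted on; the fingertips stand 173 mm ahead of it and the grasp point (between the pads) lies 155 mm ahead of it; z points along the fingers, y is the line along which they close (so a half turn about z gives the same grasp; the last joint's range is limited). The gripper opens to 85 mm and grips with 20 to 120 N. Pads are 22 mm wide; open, the fingers measure 114 mm over their backs; the gripper's body (76 mm by 85 mm) begins 54 mm behind the grasp point. The pads swing forward as they close: fully open they stand 13 mm farther back than shut.
Start: joints at [-75.367, 7.471, 85.268, -0, 87.261, -4.893], TCP at [200.565, -565.491, 404.692] pointing down, gripper open.
Joint ranges: [-169.43, 169.43], [-51.17, 129.36], [1.28, 143.12], [-76.62, 256.62], [0, 156.53], [-152.29, 152.29]. Speed limits (degrees/s): [136.94, 136.94, 159.86, 180, 180, 180].

## Interface

Orientations are given as [roll, pitch, yaw] about the fixed x, y, z axes, in that order (R = Rz(yaw) Ry(pitch) Rx(roll)).
In Python, from bench import * gives the robot as it stands.
- The arm moves only by the shell command python3 -m jog 'ROWS' [FORCE]. ROWS is text: rows parted by semicolons, each of 7 numbers parted by spaces: the shift along the tool's x, y, z scaled (see below), then the turn, a rotation vector about the tool's x, y, z scaled (see below), then the closure, from -1 (fully open) to 1 (shut). In form: tx ty tz wx wy wz hand; .... A call has 1 to 5 rows; each row shifts and turns the commanded pose from where the row before left it, along the tool's axes as they then stand; what a row does not reach is not made up. The controller multiplies each number of a shift by 0.1 m and each number of a turn by 60 degrees. A row lasts 1/8 s, in which the tool goes at most 62.5 mm and 10.7 degrees, less where a joint would pass 70% of its speed; a pose out of reach is approached as far as the arm can. A call with a number of a shift or a turn outside -1 to 1 is refused whole. A call with a gripper value outside its range is refused whole. The fingers move at their own pace and stop on an object; FORCE is the grip in N (left out, the last holds). Time passes only in rows, so rows that do not move let the fingers close. It gives the time, the measured TCP pose, the force, the opening and the grip force at its end, in the units of the state.
- sense(): the state, without advancing time (a new reading comes with each control period).
- snapshot(name): name is "side" or "top"; returns a dict with "img" (400x640x3 uint8, red, green, blue), "fx", "fy", "cx", "cy" (pixels), "extrinsics" (4x4, takes a point from camera to world coordinates). Camera axes: x right, y down, z forward; pixel columns grow to the right and rows downward; lengths in mm; the calibration is good to about 2 mm. A picture is of the moment at which its call begins. There is no depth.
- hand_in(): hands the job in; it is judged then, once.
The state is a dict: "time": time; "joint_pos": joint angles; "qd": joint speeds; "joint_efforts": joint torques, N m; "tool_pos": TCP position; "tcp_rot": TCP orientation; "ft_force": force on the tool from outside, world axes, zero at the start; "wrist_torque": the same for the moment, N m; "finger_gap": finger opening in mm; "grip_force": force on a finger pad.
Only numpy, scipy, OpenCV 4.12 (cv2) and the standard library are available. Lean on these libraries where they do the work, as an engineer would, in place of code of your own. Each camera call takes 0.05 s, during which the arm holds its last target. There are 200 camera calls.

## Working session

There is one attempt and no reset: what is moved stays moved. The work goes in short steps, Python scripts to look and compute and a shell command to move; the robot and the scene stay as the last step left them, time stands still between calls to the robot, and variables do not carry over. Pictures are saved under pics/ and viewed, at most 10 in all, crops included, and the job is handed in when it is done.

```bash
mkdir -p pics; cat > h.py <<'E'
from bench import *
import numpy as np, cv2
from scipy.spatial.transform import Rotation as R
def snap(n,f=None):
    s=snapshot(n)
    if f: cv2.imwrite('pics/'+f,cv2.cvtColor(s['img'],cv2.COLOR_RGB2BGR))
    return s
def ray(s,u,v,z):
    E=np.array(s['extrinsics']); d=E[:3,:3]@np.array([(u-s['cx'])/s['fx'],(v-s['cy'])/s['fy'],1]); o=E[:3,3]
    return o+d*(z-o[2])/d[2]
E
python3 - <<'E'
from h import *
for n in('top','side'):
    s=snap(n,n+'0.png'); print(n,s['fx'],s['cx'],s['cy'],np.round(s['extrinsics'],3).tolist())
print(sense())
E
```

```text
top 402.3646679812236 318.30653264512955 200.0620947785037 [[0.023, -0.985, 0.168, 417.413], [-1.0, -0.023, 0.001, 69.289], [0.003, -0.168, -0.986, 1021.926], [0.0, 0.0, 0.0, 1.0]]
side 433.5593530933886 321.17993013176334 200.0107148528156 [[-0.876, -0.297, 0.379, 210.147], [-0.481, 0.547, -0.685, 758.156], [-0.003, -0.783, -0.622, 691.312], [0.0, 0.0, 0.0, 1.0]]
{'time': 0.1, 'joint_pos': array([-7.53683775e+01,  7.51228049e+00,  8.53250539e+01, -1.01216464e-03,
        8.72611633e+01, -4.89312835e+00]), 'qd': array([ 0.00109838, -0.17501105, -0.09995554, -0.01929445,  0.09120812,
        0.02690444]), 'joint_efforts': array([ 1.82968379e-03, -5.70949030e+01, -5.01944232e+01, -7.68075029e-05,
        8.12478655e-03,  6.30315640e-05]), 'tool_pos': array([ 200.49184949, -565.28632626,  403.71413675]), 'tcp_rot': array([-1.79901775e+02, -7.39435550e-03,  1.95247938e+01]), 'ft_force': array([-0.8057617 , -0.19802902,  0.87690408]), 'wrist_torque': array([ 0.00716922, -0.04774677, -0.00120759]), 'grip_force': 0.0, 'finger_gap': 85.4313339162605}
```

View pics/top0.png

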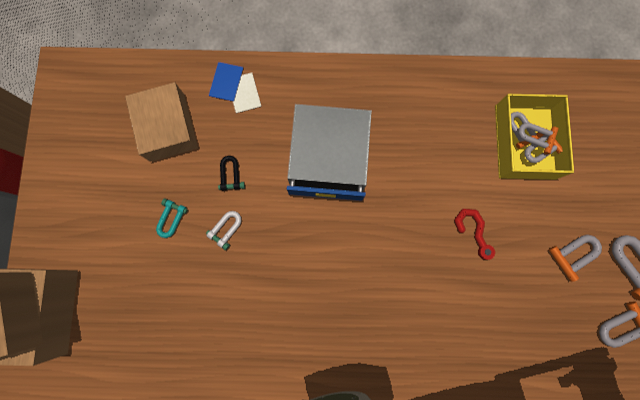

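View pics/side0.png

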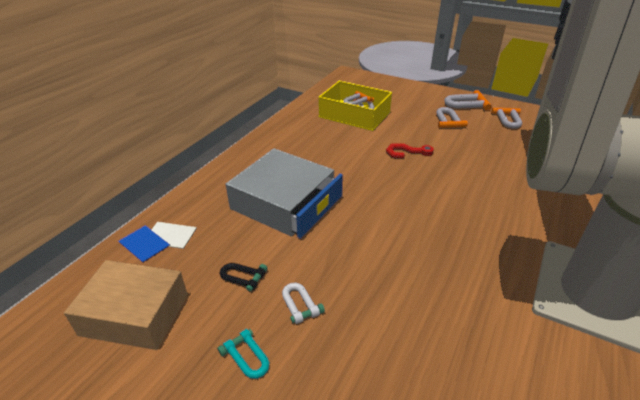

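The top view shows the closed unit (front about (327,193)), hook at (475,233), and three green-ish shackles: black (230,175), teal (171,218) and pale (225,230). I need a zoom to choose.

```bash
python3 - <<'E'
import cv2,numpy as np
a=cv2.imread('pics/top0.png')[145:260,145:255];b=cv2.imread('pics/side0.png')[255:385,210:335];c=cv2.imread('pics/top0.png')[225:290,545:615]
o=np.zeros((400,800,3),np.uint8)
a=cv2.resize(a,(380,397),interpolation=2);b=cv2.resize(b,(385,400),interpolation=2)
o[:397,:380]=a;o[:,400:785]=b
cv2.imwrite('pics/z.png',o)
t=cv2.cvtColor(cv2.imread('pics/top0.png'),4)
for n,p in dict(pale=(220,228),black=(222,172),orangepinned=(590,243)).items():
    print(n,t[p[1]-3:p[1]+4,p[0]-3:p[0]+4].reshape(-1,3)[::6].tolist())
E
```

```text
pale [[209, 202, 198], [71, 49, 34], [71, 49, 33], [74, 55, 45], [79, 62, 53], [87, 76, 71], [92, 85, 83], [98, 92, 89], [134, 86, 52]]
black [[142, 92, 55], [34, 23, 15], [15, 14, 16], [18, 18, 19], [31, 31, 31], [16, 19, 22], [75, 50, 33], [141, 91, 55], [23, 17, 13]]
orangepinned [[139, 131, 132], [142, 135, 136], [124, 116, 117], [93, 89, 89], [59, 44, 35], [58, 37, 21], [144, 93, 56], [149, 96, 57], [68, 65, 67]]
```

View pics/z.png

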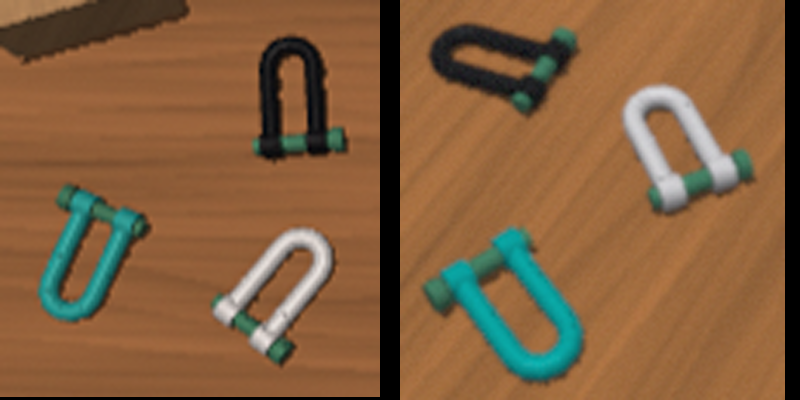

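The pale bare-metal shackle with its green pin at lower right is the one (the others are painted black and teal). Measuring it and the unit.

```bash
cat >> h.py <<'E'
def rect(s,mask,z,box):
    m=np.zeros(mask.shape,np.uint8); u0,v0,u1,v1=box; m[v0:v1,u0:u1]=mask[v0:v1,u0:u1]*255
    n,l,st,_=cv2.connectedComponentsWithStats(m); k=1+np.argmax(st[1:,4])
    p=np.argwhere(l==k)[:,::-1]
    P=np.array([ray(s,u,v,z)[:2] for u,v in p]); return P,cv2.minAreaRect(P.astype(np.float32))
E
python3 - <<'E'
from h import *
s=snap('top'); im=s['img'].astype(int); r,g,b=im.transpose(2,0,1)
white=(im.min(2)>130)&(im.max(2)-im.min(2)<30)
P,q=rect(s,white,9,(200,200,250,255)); print('shackle',q)
grey=(im.min(2)>85)&(im.max(2)-im.min(2)<30)
P,q=rect(s,grey,78,(280,95,380,190)); print('unit',q,cv2.boxPoints(q).tolist())
pin=(g-r>15)&(g>50)
P,q=rect(s,pin,10,(200,200,250,255)); print('pin',q)
for n,p in dict(pin=(227,247),):pass
E
python3 - <<'E'
from h import *
s=snap('side'); im=s['img'].astype(int); r,g,b=im.transpose(2,0,1)
white=(im.min(2)>130)&(im.max(2)-im.min(2)<30)
P,q=rect(s,white,7,(275,275,335,330)); print('shackle side',q)
y=(r>150)&(g>120)&(b<90); m=np.argwhere(y[180:230,300:345])[:,::-1]+[300,180]; print('yellow',m.mean(0),[ray(s,*m.mean(0),z) for z in(36,42,48)])
E
```

```text
shackle ((516.9524536132812, 305.04998779296875), (49.205711364746094, 90.90499877929688), 53.98808670043945)
unit ((718.5249633789062, 45.75901794433594), (189.61651611328125, 190.65406799316406), 86.3476791381836) [[617.35205078125, -42.78417205810547], [807.618896484375, -54.92919158935547], [819.6978759765625, 134.30221557617188], [629.4310302734375, 146.44723510742188]]
pin ((487.4391174316406, 326.1276550292969), (17.31640625, 10.319145202636719), 55.32826614379883)
shackle side ((513.8569946289062, 300.78887939453125), (50.94812774658203, 90.25314331054688), 53.77978515625)
yellow [nan nan] [array([nan, nan, nan]), array([nan, nan, nan]), array([nan, nan, nan])]Traceback (most recent call last):
  File "<stdin>", line 9, in <module>
ValueError: too many values to unpack (expected 2)
<stdin>:5: RuntimeWarning: Mean of empty slice.
  ret = um.true_divide(
```

```bash
cat >> h.py <<'E'
def togo(p,yaw,u=None):
    s=sense(); Rm=R.from_euler('xyz',s['tcp_rot'],degrees=True)
    d=Rm.inv().apply(np.array(p)-s['tool_pos'])/100; w=(Rm.inv()*R.from_euler('xyz',[180,0,yaw],degrees=True)).as_rotvec(degrees=True)/60
    print('pos',s['tool_pos'].round(1),'rot',s['tcp_rot'].round(1),'shift',d.round(3),'turn',w.round(3),'F',s['ft_force'].round(1),'t',s['time'])
E
for i in 1 2; do python3 -m jog '0.45 -0.39 0 0 0 0 1;0.45 -0.39 0 0 0 0 1;0.45 -0.39 0 0 0 0 1;0.45 -0.39 0 0 0 0 1;0.45 -0.39 0 0 0 0 1' 20; done
python3 -m jog '0.45 -0.39 0 0 0 0 1;0.45 -0.39 0 0 0 0 1;0 0 0 0 0 -0.16 1;0 0 0 0 0 -0.16 1;0 0 0 0 0 -0.16 1'
python3 -m jog '0 0 0 0 0 -0.16 1;0 0 0 0 0 -0.16 1;0 0 0 0 0 -0.16 1;0 0 0 0 0 -0.16 1;0 0 0 0 0 0 1'
python3 -c "
from h import *
togo([553.8,56.3,205],86.35)"
```

```text
time: 0.82
tool_pos: [348.0, -304.7, 404.6]
tcp_rot: [180.0, -0.0, 19.5]
ft_force: [1.1, 0.7, 0.8]
finger_gap: 0.1
grip_force: 0.0
time: 1.45
tool_pos: [494.9, -45.6, 404.8]
tcp_rot: [180.0, -0.0, 19.5]
ft_force: [0.5, -0.5, 0.0]
finger_gap: -0.3
grip_force: 0.0
time: 2.08
tool_pos: [553.1, 56.4, 404.3]
tcp_rot: [-180.0, 0.0, 48.7]
ft_force: [0.1, 0.1, 0.0]
finger_gap: -0.1
grip_force: 0.0
time: 2.7
tool_pos: [553.0, 56.1, 404.5]
tcp_rot: [-180.0, 0.0, 86.7]
ft_force: [-0.7, 0.4, 0.4]
finger_gap: 0.3
grip_force: 0.0
pos [553.   56.1 404.5] rot [-180.     0.    86.7] shift [0.003 0.009 1.995] turn [-0.     0.     0.005] F [-0.7  0.4  0.4] t 2.7
```

```bash
python3 -m jog '0 0 0.5 0 0 0 1;0 0 0.5 0 0 0 1;0 0 0.5 0 0 0 1;0 0 0.5 0 0 0 1;0 0 0 0 0 0 1'
python3 -m jog '0 0.1 0 0 0 0 1;0 0.1 0 0 0 0 1;0 0 0 0 0 0 1'
python3 -c "
from h import *
snap('side','s1.png');togo([598.7-14.5,54,205],86.35)"
```

```text
time: 3.32
tool_pos: [550.3, 56.0, 200.1]
tcp_rot: [-179.4, 0.0, 86.5]
ft_force: [-1.8, 0.2, 0.3]
finger_gap: -0.2
grip_force: 0.0
time: 3.7
tool_pos: [575.1, 54.8, 207.2]
tcp_rot: [179.7, -0.0, 86.7]
ft_force: [-0.2, 1.0, -0.1]
finger_gap: 0.1
grip_force: 0.0
pos [574.3  54.9 206.5] rot [179.8  -0.   86.7] shift [-0.003  0.099  0.015] turn [ 0.003 -0.     0.006] F [ 0.4 -0.6 -1. ] t 3.75
```

View pics/s1.png

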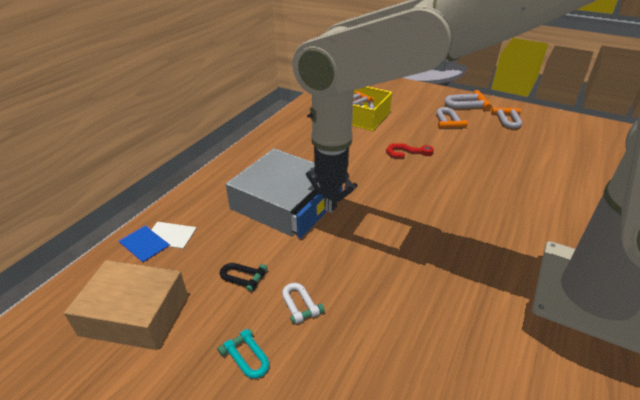

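The closed fingers (about (335,195)) stand just in front of the yellow patch. Advancing until contact.

```bash
for i in 1 2 3 4; do :; done
python3 -m jog '0 0.05 0 0 0 0 1;0 0 0 0 0 0 1'
python3 -m jog '0 0.04 0 0 0 0 1;0 0 0 0 0 0 1'
python3 -m jog '0 0.04 0 0 0 0 1;0 0 0 0 0 0 1'
python3 -m jog '0 0.03 0 0 0 0 1;0 0 0 0 0 0 1'
```

```text
time: 4.0
tool_pos: [578.4, 54.7, 205.5]
tcp_rot: [180.0, -0.0, 86.7]
ft_force: [-2.2, 1.0, 4.6]
finger_gap: 0.0
grip_force: 2.6
time: 4.25
tool_pos: [582.2, 54.4, 205.4]
tcp_rot: [180.0, -0.0, 86.7]
ft_force: [-3.6, 0.0, 6.5]
finger_gap: -0.1
grip_force: 3.6
time: 4.5
tool_pos: [586.0, 54.2, 205.4]
tcp_rot: [-180.0, 0.0, 86.7]
ft_force: [-5.3, 0.1, 8.0]
finger_gap: -0.2
grip_force: 5.1
time: 4.75
tool_pos: [588.9, 54.0, 205.4]
tcp_rot: [-179.9, 0.0, 86.7]
ft_force: [-6.7, -0.1, 8.7]
finger_gap: 0.2
grip_force: 5.4
```

```bash
python3 -m jog '0 0.02 0 0 0 0 1;0 0 0 0 0 0 1'
python3 -m jog '0 0.02 0 0 0 0 1;0 0 0 0 0 0 1'

```

```text
time: 5.0
tool_pos: [589.7, 54.0, 205.2]
tcp_rot: [-179.7, 0.0, 86.7]
ft_force: [-17.4, 0.4, 15.8]
finger_gap: -0.0
grip_force: 11.2
time: 5.25
tool_pos: [590.6, 54.0, 205.1]
tcp_rot: [-179.5, 0.0, 86.7]
ft_force: [-27.8, -0.5, 23.9]
finger_gap: 0.0
grip_force: 17.4
```

Hard stop reached; back off.

```bash
python3 -m jog '0 -0.5 0 0 0 0 1;0 -0.55 0 0 0 0 1;0 -0.55 0 0 0 0 1;0 0 -0.5 0 0 0 1;0 0 -0.5 0 0 0 1'
python3 -m jog '0.6 0 -0.2 0 0 0 -1;0.6 0 0 0 0 0 -1;0.6 0 0 0 0 0 -1;0.4 0 0 0 0 0 -1;0 0 0 0 0 0 -1'
python3 -c "
from h import *
snap('top','t2.png');togo([516,304,200],144)"
```

```text
time: 5.88
tool_pos: [431.3, 63.0, 304.0]
tcp_rot: [-179.8, 0.0, 86.7]
ft_force: [1.8, -0.1, 0.4]
finger_gap: 0.4
grip_force: 0.0
time: 6.5
tool_pos: [445.4, 284.3, 324.4]
tcp_rot: [-180.0, -0.0, 86.9]
ft_force: [0.0, -0.5, 0.5]
finger_gap: 85.2
grip_force: 0.0
pos [445.4 282.9 324.2] rot [-180.     0.    86.9] shift [0.249 0.693 1.242] turn [-0.001  0.    -0.952] F [0.6 0.1 0. ] t 6.55
```

View pics/t2.png

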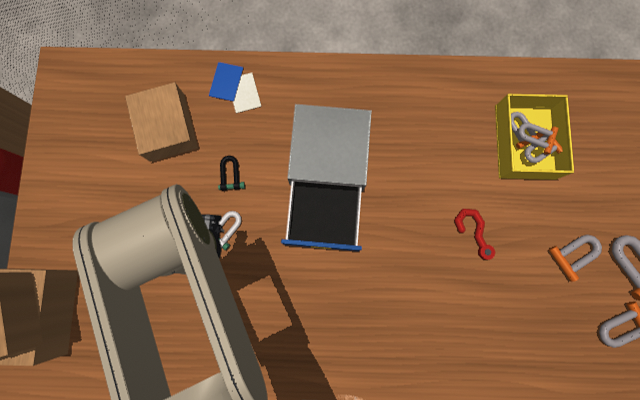

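The drawer is open (black floor around (323,215), front at (322,245)). Moving above the shackle.

```bash
python3 -m jog '0.12 0.34 0 0 0 0 -1;0.13 0.35 0 0 0 0 -1;0 0 0.2 0 0 -0.16 -1;0 0 0.2 0 0 -0.16 -1;0 0 0.2 0 0 -0.16 -1'
python3 -m jog '0 0 0.1 0 0 -0.16 -1;0 0 0 0 0 -0.16 -1;0 0 0 0 0 -0.15 -1;0 0 0 0 0 0 -1'
python3 -c "
from h import *
snap('side','s2.png');togo([516,303.5,165],144)"
```

```text
time: 7.18
tool_pos: [516.4, 301.4, 263.8]
tcp_rot: [-180.0, 0.0, 115.8]
ft_force: [-0.2, 0.6, 0.9]
finger_gap: 85.5
grip_force: 0.0
time: 7.68
tool_pos: [516.3, 301.7, 254.5]
tcp_rot: [-180.0, 0.0, 143.6]
ft_force: [0.4, 0.7, -0.8]
finger_gap: 85.2
grip_force: 0.0
pos [516.3 301.8 254.5] rot [-180.     0.   143.5] shift [0.012 0.012 0.895] turn [-0.     0.    -0.009] F [0.3 1.2 0.1] t 7.725
```

View pics/s2.png

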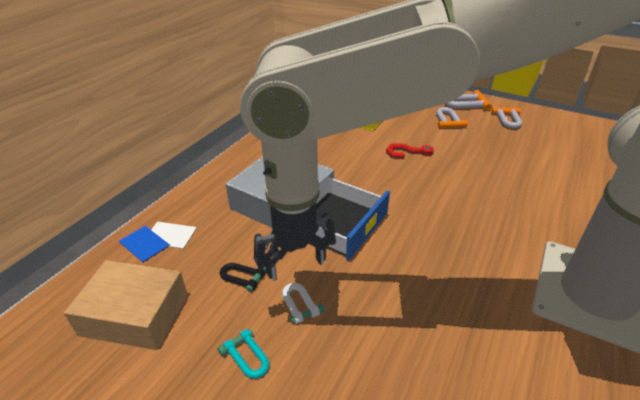

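Gripper is aligned over the shackle (fingers at (265,265)/(325,250), shackle at (298,300)). Descend and grip.

```bash
python3 -m jog '0.01 0.01 0.3 0 0 0 -1;0 0 0.25 0 0 0 -1;0 0 0.15 0 0 0 -1;0 0 0.11 0 0 0 -1;0 0 0 0 0 0 -1' 60
python3 -m jog '0 0 0 0 0 0 0;0 0 0 0 0 0 0;0 0 0 0 0 0 0.1'
python3 -m jog '0 0 0 0 0 0 1;0 0 0 0 0 0 1;0 0 0 0 0 0 1;0 0 0 0 0 0 1'
```

```text
time: 8.35
tool_pos: [515.7, 304.1, 172.9]
tcp_rot: [-179.9, -0.0, 143.7]
ft_force: [0.1, 0.1, 0.2]
finger_gap: 85.7
grip_force: 0.0
time: 8.72
tool_pos: [516.6, 304.6, 175.0]
tcp_rot: [179.9, 0.1, 143.7]
ft_force: [-1.8, -0.1, 5.9]
finger_gap: 45.7
grip_force: 61.2
time: 9.22
tool_pos: [516.5, 304.6, 175.0]
tcp_rot: [179.9, 0.1, 143.7]
ft_force: [-1.3, -0.2, 5.8]
finger_gap: 45.1
grip_force: 61.2
```

```bash
python3 -m jog '0 0 -0.2 0 0 0 1;0 0 -0.4 0 0 0 1;0 0 -0.4 0 0 0 1;0 0 -0.3 0 0 0 1;0 0 0 0 0 -0.136 1'
python3 -m jog '0 0 0 0 0 -0.136 1;0 0 0 0 0 -0.136 1;0 0 0 0 0 -0.136 1;0 0 0 0 0 0 1'
python3 -c "
from h import *
togo([551.8,56.4,187],176.35)"
```

```text
time: 9.85
tool_pos: [516.9, 304.8, 308.4]
tcp_rot: [179.7, 0.2, 152.0]
ft_force: [0.1, 0.5, -5.0]
finger_gap: 45.3
grip_force: 63.3
time: 10.35
tool_pos: [515.6, 304.2, 304.0]
tcp_rot: [-180.0, -0.0, 176.3]
ft_force: [-0.4, 0.5, -4.8]
finger_gap: 45.6
grip_force: 63.1
pos [515.6 304.2 304. ] rot [-180.    -0.   176.3] shift [-0.52  -2.449  1.17 ] turn [-0.    -0.    -0.001] F [-0.4  0.5 -4.8] t 10.35
```

```bash
python3 -m jog '-0.1 -0.4 0 0 0 0 1;-0.12 -0.55 0 0 0 0 1;-0.12 -0.55 0 0 0 0 1;-0.1 -0.55 0 0 0 0 1;-0.08 -0.4 0 0 0 0 1'
python3 -m jog '0 0 0.2 0 0 0 1;0 0 0 0 0 0 1'
python3 -c "
from h import *
snap('top','t3.png');snap('side','s3.png');togo([551.8,56.4,187],176.35)
a=cv2.imread('pics/t3.png')[90:290,200:450];b=cv2.imread('pics/s3.png')[120:320,200:450]
cv2.imwrite('pics/c3.png',np.hstack([cv2.resize(a,(400,320)),cv2.resize(b,(400,320))]))"
```

```text
time: 10.98
tool_pos: [552.1, 54.2, 304.0]
tcp_rot: [-180.0, 0.0, 176.1]
ft_force: [0.7, -0.1, -5.0]
finger_gap: 45.3
grip_force: 63.3
time: 11.22
tool_pos: [551.1, 56.6, 281.3]
tcp_rot: [180.0, -0.3, 176.2]
ft_force: [-0.8, 0.3, -5.0]
finger_gap: 45.4
grip_force: 63.3
pos [551.8  57.5 283. ] rot [ 1.800e+02 -1.000e-01  1.764e+02] shift [-0.002 -0.011  0.96 ] turn [ 0.    -0.002  0.   ] F [-0.5  0.1 -3.4] t 11.325
```

View pics/c3.png

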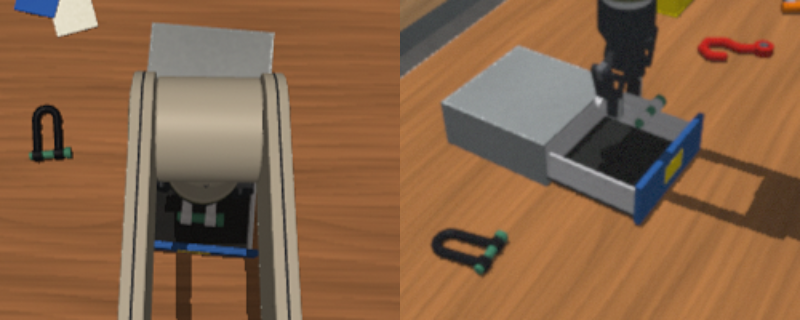

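The shackle hangs over the drawer, its pin inside the blue front (left crop (200,218)). Lower slowly.

```bash
python3 -m jog '0 0 0.3 0 0 0 1;0 0 0.25 0 0 0 1;0 0 0.2 0 0 0 1;0 0 0.12 0 0 0 1;0 0 0.04 0 0 0 1'
python3 -m jog '0 0 0.01 0 0 0 1;0 0 0.02 0 0 0 1;0 0 0 0 0 0 1'
```

```text
time: 11.95
tool_pos: [552.2, 56.8, 192.0]
tcp_rot: [-180.0, -0.0, 176.4]
ft_force: [0.0, 0.3, -4.0]
finger_gap: 45.4
grip_force: 63.3
time: 12.32
tool_pos: [552.5, 56.4, 189.9]
tcp_rot: [180.0, 0.0, 176.4]
ft_force: [-0.7, 0.3, -4.7]
finger_gap: 45.4
grip_force: 63.3
```

```bash
python3 -m jog '0 0 0.02 0 0 0 1;0 0 0 0 0 0 1'
python3 -m jog '0 0 0.015 0 0 0 1;0 0 0 0 0 0 1'

```

```text
time: 12.58
tool_pos: [552.2, 56.5, 187.4]
tcp_rot: [180.0, -0.0, 176.4]
ft_force: [0.5, 1.1, -4.2]
finger_gap: 45.7
grip_force: 63.3
time: 12.82
tool_pos: [552.8, 56.5, 186.9]
tcp_rot: [180.0, 0.1, 176.4]
ft_force: [-2.2, -0.6, 4.2]
finger_gap: 45.3
grip_force: 64.1
```

On the floor. Release and lift.

```bash
python3 -m jog '0 0 0 0 0 0 -0.2;0 0 0 0 0 0 -0.5;0 0 0 0 0 0 -0.7;0 0 0 0 0 0 -0.7;0 0 0 0 0 0 -0.7'
python3 -m jog '0 0 -0.2 0 0 0 -0.7;0 0 -0.4 0 0 0 -0.7;0 0 -0.5 0 0 0 -0.7;0 0 -0.5 0 0 0 -0.7;0 0 0 0 0 0 -0.7'
python3 -m jog '0.5 0 0 0 0 0 1;0.6 0 0 0 0 0 1;0.35 0 0 0 0 0 1;0 0 0 0 0 0 1'
python3 -c "
from h import *
snap('top','t4.png');snap('side','s4.png');togo([420,64.8,205],176.35)
a=cv2.imread('pics/t4.png')[90:290,200:450];b=cv2.imread('pics/s4.png')[120:320,200:450]
cv2.imwrite('pics/c4.png',np.hstack([cv2.resize(a,(400,320)),cv2.resize(b,(400,320))]))"
```

```text
time: 13.45
tool_pos: [552.3, 56.5, 185.9]
tcp_rot: [180.0, 0.0, 176.4]
ft_force: [-0.7, -0.2, 1.0]
finger_gap: 73.1
grip_force: 0.0
time: 14.08
tool_pos: [554.0, 56.5, 353.5]
tcp_rot: [179.9, 0.7, 176.4]
ft_force: [0.8, 0.4, 0.8]
finger_gap: 72.7
grip_force: 0.0
time: 14.58
tool_pos: [405.7, 65.9, 346.0]
tcp_rot: [180.0, 0.0, 176.4]
ft_force: [0.6, 0.2, -0.1]
finger_gap: 0.4
grip_force: 0.0
pos [407.6  65.7 346.6] rot [1.800e+02 1.000e-01 1.764e+02] shift [-1.210e-01 -1.000e-03  1.416e+00] turn [0.    0.002 0.   ] F [ 0.4 -0.3 -0.4] t 14.675
```

View pics/c4.png

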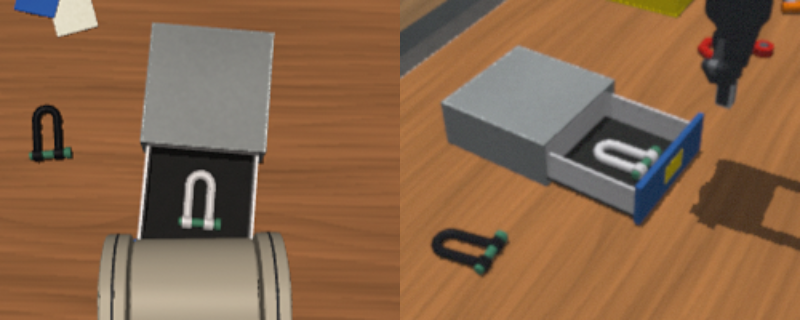

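The shackle lies flat in the drawer (left crop (200,200)). Lower in front and push shut.

```bash
python3 -m jog '0 0 0.4 0 0 0 1;0 0 0.4 0 0 0 1;0 0 0.4 0 0 0 1;0 0 0.2 0 0 0 1;0 0 0 0 0 0 1'
python3 -m jog '-0.1 0 0 0 0 0 1;-0.1 0 0 0 0 0 1;-0.1 0 0 0 0 0 1;-0.1 0 0 0 0 0 1;-0.05 0 0 0 0 0 1'
python3 -m jog '-0.05 0 0 0 0 0 1;-0.06 0 0 0 0 0 1;-0.07 0 0 0 0 0 1;-0.08 0 0 0 0 0 1;-0.08 0 0 0 0 0 1'
python3 -m jog '-0.08 0 0 0 0 0 1;-0.08 0 0 0 0 0 1;-0.08 0 0 0 0 0 1;-0.08 0 0 0 0 0 1;-0.08 0 0 0 0 0 1'
python3 -m jog '-0.08 0 0 0 0 0 1;-0.08 0 0 0 0 0 1;-0.08 0 0 0 0 0 1;-0.08 0 0 0 0 0 1;-0.08 0 0 0 0 0 1'
```

```text
time: 15.3
tool_pos: [407.3, 65.5, 204.3]
tcp_rot: [-180.0, -0.2, 176.3]
ft_force: [0.0, 0.1, 1.5]
finger_gap: 0.2
grip_force: 0.0
time: 15.92
tool_pos: [453.3, 62.8, 206.2]
tcp_rot: [180.0, 0.0, 176.4]
ft_force: [0.6, -0.5, 0.1]
finger_gap: -0.1
grip_force: 0.0
time: 16.55
tool_pos: [486.8, 60.6, 205.7]
tcp_rot: [-180.0, -0.0, 176.4]
ft_force: [-4.8, 0.7, 2.2]
finger_gap: -0.1
grip_force: 0.0
time: 17.18
tool_pos: [526.5, 58.1, 205.8]
tcp_rot: [-180.0, -0.1, 176.4]
ft_force: [-8.4, 0.1, 4.6]
finger_gap: -0.1
grip_force: 0.0
time: 17.8
tool_pos: [566.1, 55.5, 205.7]
tcp_rot: [-180.0, -0.1, 176.4]
ft_force: [-11.0, -0.1, 8.2]
finger_gap: -0.1
grip_force: 0.0
```

```bash
python3 -m jog '-0.06 0 0 0 0 0 1;-0.06 0 0 0 0 0 1;-0.06 0 0 0 0 0 1;-0.05 0 0 0 0 0 1;0 0 0 0 0 0 1'
python3 -m jog '-0.04 0 0 0 0 0 1;-0.03 0 0 0 0 0 1;0 0 0 0 0 0 1'
python3 -m jog '-0.02 0 0 0 0 0 1;0 0 0 0 0 0 1'
```

```text
time: 18.42
tool_pos: [589.6, 54.0, 205.7]
tcp_rot: [-180.0, -0.0, 176.4]
ft_force: [-4.6, -0.8, 2.0]
finger_gap: 0.1
grip_force: 0.0
time: 18.8
tool_pos: [596.4, 53.7, 205.6]
tcp_rot: [-180.0, -0.0, 176.4]
ft_force: [-5.3, -0.7, 2.0]
finger_gap: 0.1
grip_force: 0.0
time: 19.05
tool_pos: [598.0, 53.6, 205.6]
tcp_rot: [-180.0, -0.1, 176.4]
ft_force: [-8.8, -0.3, 4.3]
finger_gap: -0.2
grip_force: 0.0
```

```bash
python3 -m jog '-0.02 0 0 0 0 0 1;0 0 0 0 0 0 1'
python3 -m jog '-0.015 0 0 0 0 0 1;0 0 0 0 0 0 1'
```

```text
time: 19.3
tool_pos: [598.7, 53.6, 205.4]
tcp_rot: [-180.0, -0.4, 176.4]
ft_force: [-19.3, 1.2, 12.9]
finger_gap: 0.2
grip_force: 0.0
time: 19.55
tool_pos: [599.2, 53.6, 205.3]
tcp_rot: [-180.0, -0.5, 176.4]
ft_force: [-28.9, -0.4, 19.1]
finger_gap: -0.3
grip_force: 0.0
```

```bash
python3 -m jog '0.1 0 0 0 0 0 1;0.15 0 0 0 0 0 1;0.3 0 0 0 0 0 1;0.6 0 0 0 0 0 1;0.6 0 0 0 0 0 1'
python3 -m jog '0.2 0 -0.3 0 0 0 1;0 0 -0.5 0 0 0 1;0 0 -0.5 0 0 0 1;0 0 0 0 0 0 1;0 0 0 0 0 0 1'
python3 -c "
from h import *
snap('top','t5.png');snap('side','s5.png')
a=cv2.imread('pics/t5.png')[90:290,200:450];b=cv2.imread('pics/s5.png')[120:320,200:450]
cv2.imwrite('pics/c5.png',np.hstack([cv2.resize(a,(400,320)),cv2.resize(b,(400,320))]))"
```

```text
time: 20.18
tool_pos: [426.6, 64.4, 206.3]
tcp_rot: [180.0, 0.1, 176.4]
ft_force: [-0.0, 0.2, 0.9]
finger_gap: -0.0
grip_force: 0.0
time: 20.8
tool_pos: [407.4, 65.7, 336.0]
tcp_rot: [180.0, 0.1, 176.4]
ft_force: [0.4, 0.1, -1.4]
finger_gap: 0.1
grip_force: 0.0
```

View pics/c5.png

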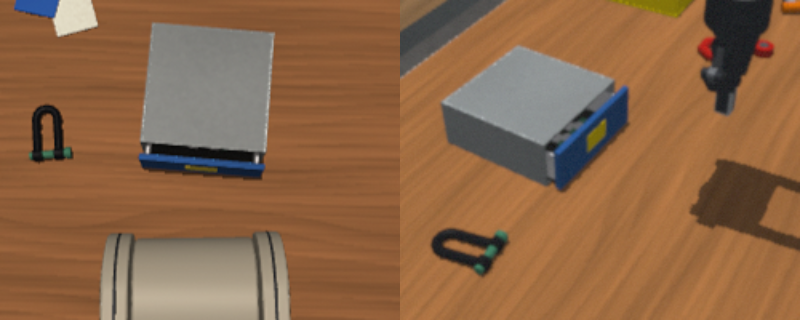

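The drawer is shut with the normal small gap (front at (200,165) in the left crop) and the robot is clear. Handing in.

```bash
python3 -c "
from bench import *
print(hand_in())"
```

```text
the job is handed in; nothing more can be done
None
```

I handed in the job with the green-pinned pale steel shackle set down flat in the drawer, the drawer latched shut, and the red hook not touched; the hand-in call returned no verdict.

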